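# Show the casting's boss to the bench camera in the sprung mirror

### The arm

A 7-joint arm with a two-finger parallel gripper is mounted at the origin on the work surface. World frame = base frame: x ahead of the robot, y to its left, z up, the work surface at z = 0. Lengths are in m, angles in rad, forces in N, time in s.
With the tool pointing down it reaches from about 0.4 to 0.85 m from the base axis. Payload 10.4 kg.
Tool frame: the origin (TCP) lies between the finger pads, 19 mm behind the fingertips; this is the grasp point; z points along the fingers, y is the line along which they close (so a half turn about z gives the same grasp; the last joint's range is limited). The gripper opens to 87 mm and grips with 3 to 60 N. Pads are 19 mm wide; open, the fingers measure 117 mm over their backs; the gripper's body (75 mm by 190 mm) begins 51 mm behind the grasp point.
Start: joints at [1.113, 0.332, -0.065, 1.46, 0.022, 1.35, -0.088], TCP at [0.263, -0.567, 0.241] pointing down, gripper open.
Joint ranges: [-2.6, 2.6], [-0.5, 2.12], [-1.47, 1.34], [0.16, 2.42], [-1.27, 4.41], [0.06, 2.06], [-2.6, 2.6]. Speed limits (rad/s): [2.22, 2.22, 2.79, 2.79, 3.14, 3.14, 3.14].

### API

Orientations are given as a rotation vector (axis times angle).
In Python, from plant import manip, get_image, job, cut_out, pinpoint gives the robot as it stands. The module is installed in compiled form; this text tells all that it offers.
- The arm moves only by the tool carry_out, never from a script. Its argument "series" is a list of rows, each a list of 3 entries, a list of its own where there are three numbers: the closure, from -1 (fully open) to 1 (shut), then the shift along the world's x, y, z in units of 30 mm (1.0 is 30 mm), then the turn about the world's z in units of 6 degrees (1.0 is 6 degrees). A call has 1 to 12 rows; each row is the pose to reach, as a shift and turn from the pose commanded when the call began; what a row does not reach only later rows make up. A row lasts 1/10 s, in which the tool goes at most 50 mm and 8.59 degrees, less where a joint would pass 70% of its speed; a pose out of reach is approached as far as the arm can. A call with a gripper value outside its range is refused whole. The fingers move at their own pace and stop on an object; "grip_force" is the grip in N (left out, the last holds). Time passes only in rows, so rows that repeat a pose let the fingers close. It gives the time, the measured TCP pose, the force, the opening and the grip force at its end, in the units of the state.
- manip.get_obs(): the state, without advancing time (a new reading comes with each control period).
- get_image(name): name is "scene" or "top"; returns a dict with "pixels" (480x640x3 uint8, blue, green, red), "vertical_fov" (degrees; the focal length in pixels is half the picture's height over the tangent of half this angle, whatever the lens; pixels are square), "cx", "cy" (the principal point, pixels), "k1" (the pictures are not rectified: a ray, as slopes to the right and down, at radius r is drawn at 1 + k1 r^2 times it, then the intrinsics apply), "rvec" (rotation vector, rad) and "tvec" (3), from world to camera coordinates, as OpenCV has them. Camera axes: x right, y down, z forward; pixel columns grow to the right and rows downward; lengths in m; the calibration is good to about 2 mm. A picture is of the moment at which its call begins. There is no depth.
- job.close_job(): hands the job in; it is judged then, once.
Trained networks look in the newest picture that a camera, given by its name, has taken for a name from the list of things; names that differ only in an ending like _2 or _b are one class to them, and where a whole thing is asked for, a point or a joint stands for the part that bears it (a point fixed in the world has none). Each returns a list of dicts, best first, with "p" (0 to 1); they miss things now and then, are a little off and sometimes report something else, mostly with a low value. They report only what shows in the picture. A call takes as long as a camera call.
- cut_out(target, camera): "region" (480x640 bool, what is visible of it) and "location" ([column, row] in pixels, amid what is visible of it).
- pinpoint(target, camera): "location" ([column, row] in pixels: a listed point, or the origin of a listed thing).
The state is a dict: "t": time; "q": joint angles; "qvel": joint speeds; "tau": joint torques, N m; "ee_pos": TCP position; "tcp_rot": TCP orientation; "wrist_force": force on the tool from outside, world axes, zero at the start; "ft_torque": the same for the moment, N m; "grip_width": opening from 0.0 (shut) to 1.0 (fully open); "gripper_force": force on a finger pad.
Only numpy, scipy, OpenCV 4.12 (cv2) and the standard library are available. Lean on these libraries where they do the work, as an engineer would, in place of code of your own. Each camera call takes 0.05 s, during which the arm holds its last target. There are 200 camera calls.

### The job

Turn the casting on its turntable until the round boss on its side squarely faces the pivot of the mirror, then swing the sprung mirror round by its upright pin until the bench camera sees the boss centred in the mirror (the brass needle under the mirror then points straight at the boss). Finish while still holding the mirror at that angle by its pin, for it springs back if let go, and do not disturb the other things on the bench.

Things in the scene. Friction and masses are not known exactly. Their poses are not given: they have to be found in the camera images.
- boss (a point): Centre of the flat end of the round boss (24 mm across, 10 mm proud, small dark dot in its middle) on one side of the aluminium casting; the other three sides bear only a thin upright rib. 65 mm above the bench, 32 mm from the turntable's upright axis. +x points straight out of that side, z up.
- neck (a point): Grip point on the turntable's upright axis, 106 mm above the bench, in the casting's square neck: 28 x 28 mm, 82 to 120 mm up, sides and axes as the casting's (boss). Below it: 44 x 44 mm block (27 to 82 mm up), steel disc of 82 mm, fixed base of 100 mm diameter. Grip from above and turn about the upright axis.
- casting (a joint): Angle of the casting on its turntable, rad; grows anticlockwise seen from above, stops at -3.4 and +3.4. Turns stiffly (0.06 N m) and stays where it is left.
- rig: Rig fixed to the bench: aluminium plate 215 x 70 x 12 mm. Origin on the bench straight below the mirror's upright pivot axis, z up. On its +x side a black bench camera (44 x 36 x 36 mm) looks level along the rig's -x at the pivot, 65 mm above the bench, lens end 106 mm from the pivot. Nothing is higher than 85 mm but the mirror.
- mirror: Round upright mirror, 68 mm across, centre 65 mm up, turning about the rig's upright pivot axis, which lies in its face. Origin on the bench on that axis; +x: the way its face looks. A lever (top 94 mm up) runs back (-x) to the pin. At rest it looks 0.087 rad clockwise (from above) of the rig's +x; pulls clockwise up to 1.25 rad against a spring: 0.12 N m + 0.3 per rad.
- mirror_pin (a point): Grip point of the upright round steel pin on the mirror's lever: 12 mm diameter, 90 mm behind the pivot axis (mirror's -x), free from 94 to 134 mm above the bench; this point is 119 mm up. Grip it from above with the TCP here and follow the arc about the pivot; the pin can turn between the fingers.
- sight (a point): Camera's line of sight after the mirror: point on the pivot axis, 65 mm up; +x points level the way the camera's central ray leaves the mirror: the boss is seen centred when it lies on this +x axis. z up. Its yaw is 2M - R (mirror's yaw M, rig's yaw R). An 85 mm brass needle under the mirror, 22 mm up, geared to it, points the same way.
- tub: Bystander: open pale plastic bowl, 90 mm across, 40 mm high, origin under its centre. Leave alone.
- oil: Bystander: white plastic bottle, 40 mm across, 110 mm high, origin under its centre. Leave alone.
- spanner: Bystander: steel spanner 150 mm long, lying flat, origin below its middle. Leave alone.
- socket: Bystander: steel socket, 28 mm across, 38 mm high, standing, origin under its centre. Leave alone.

How it is judged:
On the way:
1. the casting is turned so that its round boss faces the mirror (x of sight in the frame of boss above 0.05 m and y of sight in the frame of boss between -0.045 and 0.045 m), for 0.2 s.
At the end, for the whole second after the job is handed in: The mirror pivot is in front of the boss and within 45 mm of its straight-out axis; the camera's sight line by way of the mirror passes within 15 mm sideways of the boss's centre; the fingers hold the mirror there (over 0.5 N), turning slower than 0.1 rad/s (all of step 1 and x of boss in the frame of sight above 0.05 m and y of boss in the frame of sight between -0.015 and 0.015 m and contact force between the fingers and mirror above 0.5 N and angular speed of mirror below 0.1 rad/s); the arm keeps its last pose, push and grip.
It fails at once if the pale tub is disturbed (moved over 25 mm) (distance of tub from where it was at the start of the episode above 0.025 m).
It fails at once if the white oil bottle is disturbed (moved over 25 mm) (distance of oil from where it was at the start of the episode above 0.025 m).
It fails at once if the spanner is disturbed (moved over 25 mm) (distance of spanner from where it was at the start of the episode above 0.025 m).
It fails at once if the steel socket is disturbed (moved over 25 mm) (distance of socket from where it was at the start of the episode above 0.025 m).
It also fails if it takes over 64 s, if anything falls off the work surface, if the arm or the gripper's body presses on something with over 40 N, if the wrist force passes 120 N, or if a joint passes its speed limit or range.

## Working session

There is one attempt and no reset: what is moved stays moved. The work goes in short steps, Python scripts to look and compute and a tool call to move; the robot and the scene stay as the last step left them, time stands still between calls to the robot, and variables do not carry over. Pictures are saved under pics/ and viewed, at most 10 in all, crops included, and the job is handed in when it is done.

Besides the shell and the picture viewer there is one more tool, called as name([rows], argument=value, ...), one row to a line, values as JSON. carry_out: Moves the arm, as the interface text tells. Its arguments: {"type":"object","properties":{"series":{"type":"array","items":{"type":"array"}},"grip_force":{"type":"number"}},"required":["series"]}

```bash
mkdir -p pics
cat > h.py <<'E'
import numpy as np, cv2
from plant import manip, get_image, job, cut_out, pinpoint
def cam(n):
    d=get_image(n); f=240/np.tan(np.radians(d['vertical_fov'])/2)
    d['f']=f; d['R']=cv2.Rodrigues(np.array(d['rvec'],float))[0]; d['t']=np.array(d['tvec'],float).ravel(); return d
def ray(d,p):
    s=(np.array(p,float)-[d['cx'],d['cy']])/d['f']; u=s.copy()
    for _ in range(30): u=s/(1+d['k1']*(u@u))
    v=d['R'].T@np.r_[u,1]; return -d['R'].T@d['t'], v/np.linalg.norm(v)
def atz(d,p,z):
    o,v=ray(d,p); return o+v*(z-o[2])/v[2]
def tri(rs):
    A=sum(np.eye(3)-np.outer(v,v) for o,v in rs); b=sum((np.eye(3)-np.outer(v,v))@o for o,v in rs)
    x=np.linalg.solve(A,b); return x,[round(1e3*np.linalg.norm((np.eye(3)-np.outer(v,v))@(x-o)),1) for o,v in rs]
E
python3 - <<'E'
from h import *
np.set_printoptions(precision=4,suppress=True)
C={n:cam(n) for n in('scene','top')}
for n in C: cv2.imwrite(f'pics/{n}0.png',C[n]['pixels'])
H=dict(boss=.065,neck=.106,rig=0,mirror=0,mirror_pin=.119,sight=.065,tub=0,oil=0,spanner=0,socket=0)
for k,z in H.items():
    P=[]
    for n in C:
        r=pinpoint(k,n)
        for e in r[:2]: print(k,n,np.array(e['location']),round(e['p'],2),atz(C[n],e['location'],z))
        if r: P.append(ray(C[n],r[0]['location']))
    if len(P)==2: print('   tri',*tri(P))
o=manip.get_obs();print(o['t'],o['ee_pos'],o['tcp_rot'])
E
```

```text
boss scene [248.9 288.5] 0.77 [ 0.5891 -0.1219  0.065 ]
boss top [405.3 245.9] 0.73 [ 0.5887 -0.1292  0.065 ]
   tri [ 0.5897 -0.1259  0.0676] [np.float64(3.3), np.float64(3.3)]
neck scene [236.5 257.1] 0.81 [ 0.5624 -0.1222  0.106 ]
neck top [405.  261.1] 0.84 [ 0.5535 -0.1222  0.106 ]
   tri [ 0.5553 -0.1213  0.1002] [np.float64(2.0), np.float64(2.0)]
rig scene [349.9 251.8] 0.82 [0.5578 0.0948 0.    ]
rig top [487.  292.5] 0.64 [ 0.5113 -0.301   0.    ]
rig top [289.  264.6] 0.59 [0.5573 0.0915 0.    ]
   tri [ 0.5991 -0.1377  0.1958] [np.float64(147.5), np.float64(147.5)]
mirror scene [347.8 255.4] 0.66 [0.5631 0.0856 0.    ]
mirror scene [233.6 253.8] 0.56 [ 0.4396 -0.0752  0.    ]
mirror top [408.4 259. ] 0.63 [ 0.5744 -0.1454  0.    ]
mirror top [289.  264.8] 0.61 [0.5569 0.0914 0.    ]
   tri [ 0.6097 -0.0652  0.1214] [np.float64(81.7), np.float64(81.7)]
mirror_pin scene [324.9 175.3] 0.58 [0.478  0.0971 0.119 ]
mirror_pin top [279.  303.3] 0.86 [0.4719 0.0987 0.119 ]
   tri [0.4728 0.0999 0.1153] [np.float64(1.0), np.float64(1.0)]
sight top [289.4 258.1] 0.48 [0.5601 0.087  0.065 ]
tub scene [270.8 229.6] 0.65 [0.4195 0.0144 0.    ]
tub top [321.7 337.9] 0.7 [0.4158 0.0231 0.    ]
   tri [ 0.4144  0.0205 -0.0058] [np.float64(2.9), np.float64(2.9)]
oil scene [356.9 321.7] 0.97 [0.6879 0.001  0.    ]
oil top [337.9 201.3] 0.7 [ 0.6892 -0.0029  0.    ]
   tri [ 0.6891 -0.0019  0.003 ] [np.float64(1.2), np.float64(1.2)]
spanner scene [425.8 246.1] 0.8 [0.6278 0.2167 0.    ]
spanner top [224.9 231.2] 0.91 [0.6216 0.2227 0.    ]
   tri [ 0.6229  0.2238 -0.0069] [np.float64(0.2), np.float64(0.2)]
socket scene [126.6 340.3] 0.58 [ 0.5163 -0.288   0.    ]
socket top [482.6 293. ] 0.6 [ 0.5101 -0.2921  0.    ]
   tri [ 0.5112 -0.2905 -0.0038] [np.float64(2.8), np.float64(2.8)]
1.1 [ 0.2633 -0.5669  0.2413] [3.0676 0.6777 0.0001]
```

View pics/scene0.png

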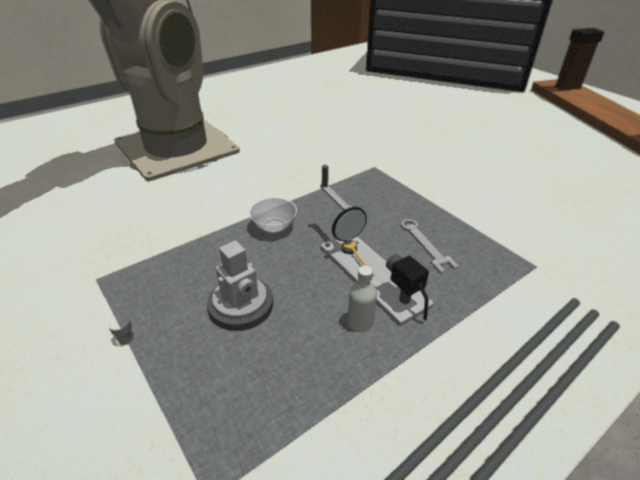

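View pics/top0.png

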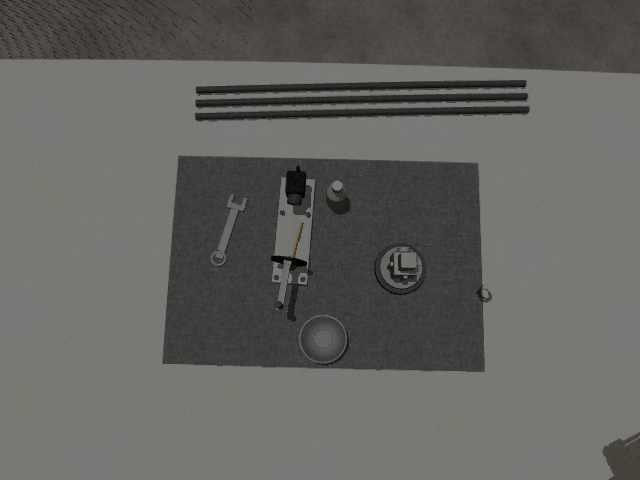

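The scene view shows the boss facing the viewer at about (248,288), and the mirror pin at (325,175). The top view has the casting at (405,262), the pivot at (289,262) and the pin at (279,304). The networks agree with both. I need closer crops for the casting yaw and the rig yaw.

Run:
```python
import cv2,numpy as np
a=cv2.imread('pics/top0.png')
f=lambda c0,r0,w,h,s:cv2.resize(a[r0:r0+h,c0:c0+w],None,fx=s,fy=s,interpolation=cv2.INTER_CUBIC)
L=f(250,165,80,150,4); R=f(365,230,80,75,6)
im=np.zeros((600,800,3),np.uint8); im[:,:320]=L; im[:450,320:]=R
cv2.imwrite('pics/crop1.png',np.clip(im*1.6,0,255).astype(np.uint8))
```

```text
(no output)
```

View pics/crop1.png

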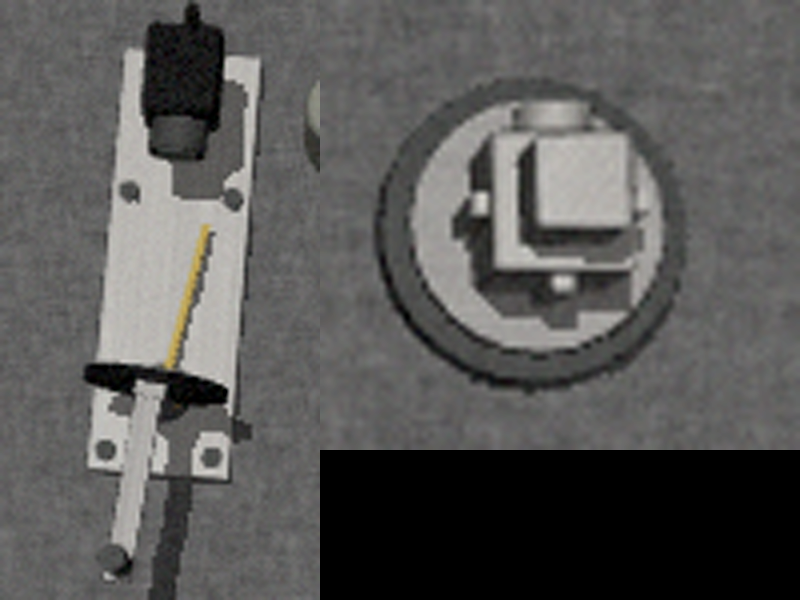

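Run:
```python
from h import *
np.set_printoptions(precision=4,suppress=True)
d=cam('top')
A=lambda x,y:(250+(x+.5)/4-.5,165+(y+.5)/4-.5)
B=lambda x,y:(365+(x-320+.5)/6-.5,230+(y+.5)/6-.5)
P=np.array([atz(d,A(*p),.012) for p in[(124,48),(262,58),(228,480),(88,468)]])
print(P); yaw=lambda v:np.degrees(np.arctan2(v[1],v[0]))
f=(P[0]+P[1]-P[2]-P[3])/2; print('plate',yaw(f),np.linalg.norm(f),np.linalg.norm(P[0]-P[1]), 'ctr',P.mean(0))
n=[atz(d,A(*p),.022) for p in[(171,366),(207,227)]]; print('needle',n,yaw(n[1]-n[0]))
print('pin top',atz(d,A(117,556),.134))
m=[atz(d,A(*p),.065) for p in[(86,374),(227,389)]];print('mirror',m,yaw(m[1]-m[0])+90,sum(m)/2)
N=np.array([atz(d,B(*p),.120) for p in[(538,136),(628,136),(631,225),(542,228)]])
print('neck',N,N.mean(0),yaw(N[0]+N[1]-N[2]-N[3]),yaw(N[0]+N[3]-N[1]-N[2])-90)
b=[atz(d,B(*p),.082) for p in[(492,135),(497,269)]];print('block',yaw(b[0]-b[1]))
for z,p in((.027,(538,224)),(.02,(531,233))):print('disc',atz(d,B(*p),z))
```

```text
[[0.7347 0.1143 0.012 ]
 [0.7312 0.0443 0.012 ]
 [0.5171 0.055  0.012 ]
 [0.5212 0.1233 0.012 ]]
plate -2.638611426807186 0.21398613678003547 0.07003447514462165 ctr [0.626  0.0842 0.012 ]
needle [array([0.5709, 0.0841, 0.022 ]), array([0.6406, 0.0688, 0.022 ])] -12.350523673743773
pin top [0.4703 0.0977 0.134 ]
mirror [array([0.5592, 0.121 , 0.065 ]), array([0.5538, 0.0552, 0.065 ])] -4.6707711380195605 [0.5565 0.0881 0.065 ]
neck [[ 0.5669 -0.1129  0.12  ]
 [ 0.5676 -0.1395  0.12  ]
 [ 0.5412 -0.1402  0.12  ]
 [ 0.5396 -0.114   0.12  ]] [ 0.5538 -0.1267  0.12  ] 1.9110505197545102 2.3677548021089763
block 2.13685517229183
disc [ 0.5543 -0.1265  0.027 ]
disc [ 0.5523 -0.1252  0.02  ]
```

The rig yaw is about -2.6°, the pivot is at (0.560, 0.087), and the casting axis is at (0.555, -0.125) with a yaw of about 2°. The casting needs about +86.5°. First I move over the neck.

carry_out([
  [-1,[9.72,14.73,0],-3.8],
  [-1,[9.72,14.73,0],-3.8],
  [-1,[9.72,14.73,0],-3.8],
  [-1,[9.72,14.73,0],-3.8],
  [-1,[9.72,14.73,0],-3.8],
  [-1,[9.72,14.73,0],-3.8],
  [-1,[9.72,14.73,0],-3.8],
  [-1,[9.72,14.73,0],-3.8],
  [-1,[9.72,14.73,0],-3.8],
  [-1,[9.72,14.73,0],-3.8],
  [-1,[9.72,14.73,0],-3.8],
  [-1,[9.72,14.73,0],-3.8],
], grip_force=25)

```text
t: 2.35
ee_pos: [0.5569, -0.1192, 0.2413]
tcp_rot: [-3.139, -0.07, -0.001]
wrist_force: [-0.1, -0.5, -0.2]
grip_width: 1.004
gripper_force: 0.0
```

carry_out([
  [-1,[0,0,0],0],
  [-1,[0,0,-1.5],0],
  [-1,[0,0,-2.5],0],
  [-1,[0,0,-2.5],0],
  [-1,[0,0,-2.5],0],
])

```text
t: 2.85
ee_pos: [0.5546, -0.1263, 0.1671]
tcp_rot: [3.141, 0.055, -0.0]
wrist_force: [0.8, -0.1, 1.0]
grip_width: 1.001
gripper_force: 0.0
```

Run:
```python
from h import *
np.set_printoptions(precision=4,suppress=True)
C={n:cam(n) for n in('scene','top')}
o=manip.get_obs();print(o['t'],o['ee_pos'],o['tcp_rot'],o['q'])
cv2.imwrite('pics/c2.png',np.hstack([cv2.resize(C['scene']['pixels'][200:350,170:300],(520,600)),cv2.resize(C['top']['pixels'][220:310,365:445],(280,315))]+[] ) if 0 else cv2.resize(C['scene']['pixels'][180:340,150:330],(675,600)))
for k in('neck','boss'):
  for n in C:
    for e in pinpoint(k,n)[:1]: print(k,n,e['p'],atz(C[n],e['location'],.106 if k=='neck' else .065))
```

```text
2.95 [ 0.5558 -0.1258  0.1685] [3.1401 0.0562 0.0045] [ 0.464   0.2871 -0.379   1.691   0.1142  1.1822 -1.479 ]
neck scene 0.91 [ 0.5577 -0.1223  0.106 ]
neck top 0.59 [ 0.5539 -0.126   0.106 ]
boss scene 0.68 [ 0.5901 -0.1245  0.065 ]
```

View pics/c2.png

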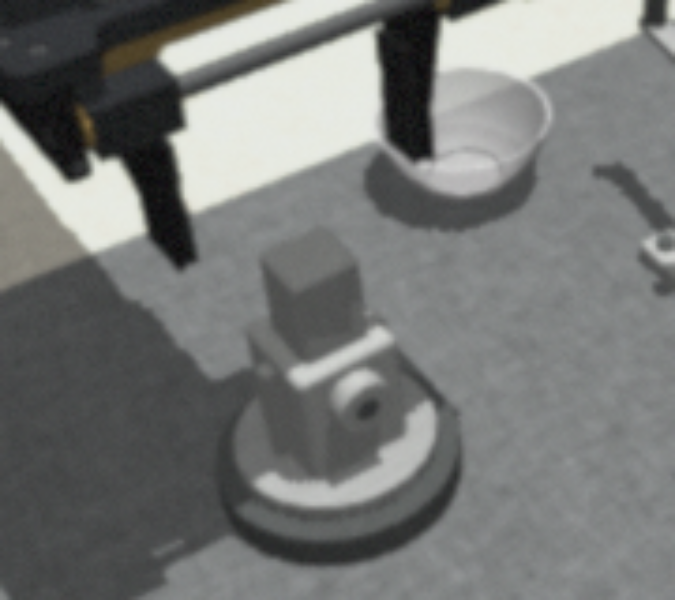

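The crop shows the open fingers either side of the square neck, which is at about (310,290), and the boss at (365,395) faces +x. Next I descend and grip.

carry_out([
  [-1,[0,0,-1],0],
  [-1,[0,0,-2],0],
  [-1,[0,0,-2],0],
  [1,[0,0,-2],0],
  [1,[0,0,-2],0],
  [1,[0,0,-2],0],
  [1,[0,0,-2],0],
  [1,[0,0,-2],0],
  [1,[0,0,-2],0],
  [1,[0,0,-2],0],
])

```text
t: 4.15
ee_pos: [0.5549, -0.125, 0.1064]
tcp_rot: [3.141, 0.058, 0.0]
wrist_force: [-0.5, -0.3, 0.2]
grip_width: 0.445
gripper_force: 0.0
```

carry_out([
  [1,[0,0,0],0],
  [1,[0,0,0],0],
  [1,[0,0,0],0],
  [1,[0,0,0],0],
])

```text
t: 4.55
ee_pos: [0.5549, -0.1257, 0.1063]
tcp_rot: [3.14, 0.057, 0.0]
wrist_force: [1.3, -4.0, 0.1]
grip_width: 0.319
gripper_force: 25.0
```

carry_out([
  [1,[0,0,0],0.6],
  [1,[0,0,0],1.4],
  [1,[0,0,0],2.4],
  [1,[0,0,0],3.4],
  [1,[0,0,0],4.4],
  [1,[0,0,0],5.4],
  [1,[0,0,0],6.2],
  [1,[0,0,0],6.8],
  [1,[0,0,0],7.2],
  [1,[0,0,0],7.2],
  [1,[0,0,0],7.2],
])

```text
t: 5.65
ee_pos: [0.5549, -0.1256, 0.1063]
tcp_rot: [2.9, 1.207, -0.0]
wrist_force: [0.9, -4.6, -1.5]
grip_width: 0.317
gripper_force: 25.0
```

carry_out([
  [1,[0,0,0],0.6],
  [1,[0,0,0],1.4],
  [1,[0,0,0],2.4],
  [1,[0,0,0],3.4],
  [1,[0,0,0],4.4],
  [1,[0,0,0],5.4],
  [1,[0,0,0],6.2],
  [1,[0,0,0],6.8],
  [1,[0,0,0],7.2],
  [1,[0,0,0],7.2],
  [1,[0,0,0],7.2],
  [1,[0,0,0],7.2],
])

```text
t: 6.85
ee_pos: [0.5548, -0.1255, 0.1063]
tcp_rot: [2.253, 2.189, -0.001]
wrist_force: [0.1, -6.1, -1.2]
grip_width: 0.322
gripper_force: 25.0
```

carry_out([
  [-1,[0,0,0],0],
  [-1,[0,0,0],0],
  [-1,[0,0,0],0],
  [-1,[0,0,0],0],
  [-1,[0,0,0],0],
  [-1,[0,0,1],0],
  [-1,[0,0,2.2],0],
  [-1,[0,0,3.5],0],
  [-1,[0,0,4],0],
  [-1,[0,0,4],0],
  [-1,[0,0,4],0],
])

```text
t: 7.95
ee_pos: [0.5546, -0.125, 0.2255]
tcp_rot: [-2.25, -2.192, 0.001]
wrist_force: [-0.8, -0.5, 0.3]
grip_width: 0.996
gripper_force: 0.0
```

Run:
```python
from h import *
np.set_printoptions(precision=4,suppress=True)
C={n:cam(n) for n in('scene','top')}
o=manip.get_obs();print(o['t'],o['ee_pos'],o['tcp_rot'],o['q'])
cv2.imwrite('pics/c3.png',cv2.resize(C['scene']['pixels'][180:340,150:350],(750,600)))
for k,z in(('neck',.106),('boss',.065),('mirror_pin',.119),('sight',.065)):
  for n in C:
    for e in pinpoint(k,n)[:1]: print(k,n,e['p'],atz(C[n],e['location'],z))
```

```text
8.05 [ 0.5542 -0.1249  0.2247] [-2.2487 -2.191   0.0018] [ 0.6812  0.2817 -0.6419  1.6098  0.1726  1.3101 -0.0127]
neck scene 0.64 [ 0.5601 -0.1244  0.106 ]
neck top 0.62 [ 0.5538 -0.1278  0.106 ]
boss scene 0.19 [ 0.7296 -0.0351  0.065 ]
boss top 0.65 [ 0.5557 -0.1041  0.065 ]
mirror_pin scene 0.88 [0.4811 0.1013 0.119 ]
mirror_pin top 0.61 [0.477  0.0967 0.119 ]
sight top 0.62 [ 0.5615 -0.1028  0.065 ]
```

View pics/c3.png

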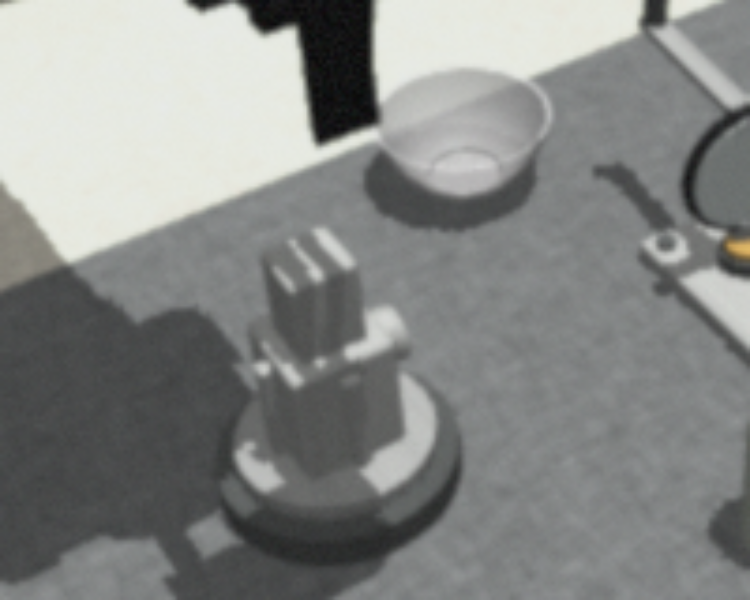

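The boss, at (385,325) in the crop, now points at +y towards the mirror. Its yaw is about 88.5° by the tool. Next I move over the pin.

carry_out([
  [-1,[-2.7,7.47,0],13.9],
  [-1,[-2.7,7.47,0],13.9],
  [-1,[-2.7,7.47,0],13.9],
  [-1,[-2.7,7.47,0],13.9],
  [-1,[-2.7,7.47,0],13.9],
  [-1,[-2.7,7.47,0],13.9],
  [-1,[-2.7,7.47,0],13.9],
  [-1,[-2.7,7.47,0],13.9],
  [-1,[-2.7,7.47,0],13.9],
  [-1,[-2.7,7.47,0],13.9],
  [-1,[-2.7,7.47,0],13.9],
  [-1,[-2.7,7.47,0],13.9],
])

```text
t: 9.65
ee_pos: [0.4739, 0.0991, 0.2263]
tcp_rot: [0.227, 3.133, 0.0]
wrist_force: [-0.4, 0.4, -0.0]
grip_width: 1.001
gripper_force: 0.0
```

carry_out([
  [-1,[0,0,0],0],
  [-1,[0,0,-1],0],
  [-1,[0,0,-1],0],
  [-1,[0,0,-1],0],
])

```text
t: 10.05
ee_pos: [0.4736, 0.0992, 0.1965]
tcp_rot: [-0.222, -3.133, -0.0]
wrist_force: [-1.1, 0.2, 0.5]
grip_width: 1.002
gripper_force: 0.0
```

Run:
```python
from h import *
np.set_printoptions(precision=4,suppress=True)
C={n:cam(n) for n in('scene','top')}
o=manip.get_obs();print(o['t'],o['ee_pos'],o['tcp_rot'],o['q'])
cv2.imwrite('pics/c4.png',cv2.resize(C['scene']['pixels'][110:310,260:500],(720,600)))
P=[]
for k,z in(('mirror_pin',.119),('boss',.065)):
  for n in C:
    for e in pinpoint(k,n)[:1]: print(k,n,e['p'],e['location'],atz(C[n],e['location'],z))
```

```text
10.15 [0.4743 0.0994 0.1973] [0.222  3.1328 0.0006] [ 0.5879  0.1414 -0.9404  1.8419  0.1217  1.2174  1.0395]
mirror_pin scene 0.94 [327.8, 172.8] [0.4743 0.1062 0.119 ]
boss scene 0.77 [256.6, 268.4] [ 0.5594 -0.092   0.065 ]
boss top 0.79 [389.6, 263.0] [ 0.5556 -0.0998  0.065 ]
```

View pics/c4.png

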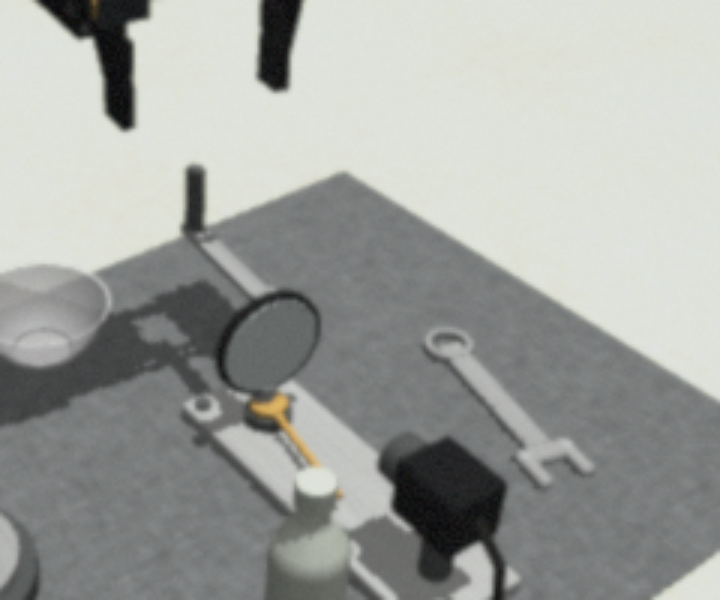

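In the crop the pin, at (195,200), sits between the two fingers in the closing direction. I lower and close.

carry_out([
  [-1,[0,0,-1],0],
  [-1,[0,0,-2],0],
  [-1,[0,0,-2.5],0],
  [-1,[0,0,-2.5],0],
  [1,[0,0,-2.5],0],
  [1,[0,0,-2.5],0],
  [1,[0,0,-2.5],0],
  [1,[0,0,-2.5],0],
  [1,[0,0,-2.5],0],
  [1,[0,0,-2.5],0],
  [1,[0,0,-2.5],0],
  [1,[0,0,-2.5],0],
])

```text
t: 11.55
ee_pos: [0.4739, 0.0991, 0.1213]
tcp_rot: [-0.221, -3.134, -0.0]
wrist_force: [-0.1, 0.4, 0.3]
grip_width: 0.356
gripper_force: 0.0
```

carry_out([
  [1,[0,0,0],0],
  [1,[0,0,0],0],
  [1,[0,0,0],0],
  [1,[0,0,0],0],
  [1,[0,0,0],0],
], grip_force=30)

```text
t: 12.05
ee_pos: [0.4739, 0.0996, 0.1213]
tcp_rot: [0.221, 3.134, 0.001]
wrist_force: [1.3, 3.4, -1.7]
grip_width: 0.125
gripper_force: 30.0
```

carry_out([
  [1,[0.03,0.17,0],-0.55],
  [1,[0.07,0.34,0],-1.1],
  [1,[0.12,0.5,0],-1.65],
  [1,[0.17,0.67,0],-2.2],
  [1,[0.24,0.83,0],-2.75],
  [1,[0.31,0.98,0],-3.3],
  [1,[0.39,1.13,0],-3.85],
  [1,[0.48,1.28,0],-4.4],
  [1,[0.58,1.42,0],-4.95],
  [1,[0.69,1.55,0],-5.5],
  [1,[0.81,1.68,0],-6.05],
  [1,[0.93,1.8,0],-6.6],
])

```text
t: 13.25
ee_pos: [0.5015, 0.1522, 0.1212]
tcp_rot: [-1.274, -2.871, 0.004]
wrist_force: [-3.3, -3.1, 3.8]
grip_width: 0.127
gripper_force: 30.0
```

carry_out([
  [1,[0,0,0],0],
  [1,[0,0,0],0],
  [1,[0,0,0],0],
])

```text
t: 13.55
ee_pos: [0.5016, 0.1524, 0.1212]
tcp_rot: [-1.269, -2.874, 0.001]
wrist_force: [-2.2, -5.2, 3.7]
grip_width: 0.122
gripper_force: 30.0
```

Run:
```python
from h import *
np.set_printoptions(precision=4,suppress=True)
C={n:cam(n) for n in('scene','top')}
o=manip.get_obs();print(o['t'],o['ee_pos'],o['tcp_rot'],o['grip_width'],o['wrist_force'])
a=C['top']['pixels'][225:315,250:430]; b=C['scene']['pixels'][190:310,200:400]
im=np.vstack([cv2.resize(a,(600,300),interpolation=cv2.INTER_CUBIC),cv2.resize(b[:100],(600,300))]); cv2.imwrite('pics/c5.png',np.clip(im*1.4,0,255).astype(np.uint8))
for n in C:   # brass mask
  h=cv2.cvtColor(C[n]['pixels'],cv2.COLOR_BGR2HSV); m=((abs(h[...,0].astype(int)-20)<9)&(h[...,1]>110)&(h[...,2]>60)); m[:225]=0;m[315:]=0;m[:,:250]=0;m[:,430:]=0
  p=np.argwhere(m)[:,::-1]; print(n,len(p))
  if len(p)>5:
    W=np.array([atz(C[n],q,.022)[:2] for q in p]); l=cv2.fitLine(W.astype(np.float32),cv2.DIST_HUBER,0,1e-4,1e-4).ravel(); print(l,np.degrees(np.arctan2(l[1],l[0])),W.min(0),W.max(0))
  for k in('boss',):
    for e in pinpoint(k,n)[:1]: print(k,e['p'],e['location'],atz(C[n],e['location'],.065))
```

```text
13.65 [0.5016 0.1525 0.1212] [ 1.2696  2.8736 -0.0011] 0.12577214811972218 [-2.3903 -4.4689  3.0115]
scene 133
[0.0903 0.9959 0.5597 0.0615] 84.82075 [0.5512 0.0063] [0.571 0.097]
boss 0.72 [255.3, 268.0] [ 0.5575 -0.0931  0.065 ]
top 95
[0.0704 0.9975 0.5575 0.0478] 85.96219 [0.5534 0.0047] [0.5692 0.0886]
boss 0.96 [390.8, 263.0] [ 0.5557 -0.102   0.065 ]
```

View pics/c5.png

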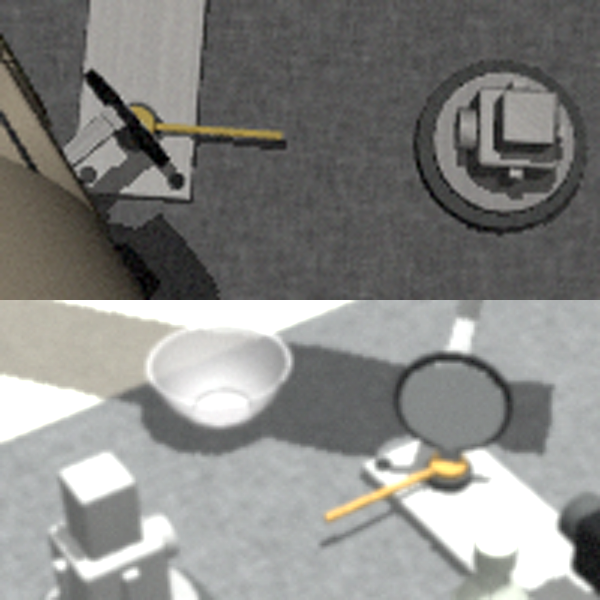

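The needle in the top half runs from (150,127) to (285,137), so it points a little below the boss at (465,127). I refit using only the thin part of the needle.

```bash
cat > n.py <<'E'
from h import *
np.set_printoptions(precision=4,suppress=True)
for n in ('scene','top'):
  c=cam(n); h=cv2.cvtColor(c['pixels'],cv2.COLOR_BGR2HSV); m=((abs(h[...,0].astype(int)-20)<9)&(h[...,1]>110)&(h[...,2]>60)); m[:225]=0;m[315:]=0;m[:,:250]=0;m[:,430:]=0
  W=np.array([atz(c,q,.022)[:2] for q in np.argwhere(m)[:,::-1]]); W=W[W[:,1]<.065]
  l=np.polyfit(W[:,1],W[:,0],1); print(n,len(W),'yaw',-90-np.degrees(np.arctan(l[0])),'x at boss',np.polyval(l,-.0935),'x at pivot',np.polyval(l,.087))
  for _ in range(2): print(c is None or [ (round(e['p'],2),atz(c,e['location'],.065)) for e in pinpoint('boss',n)[:1]])
E
python3 n.py
```

```text
scene 60 yaw -93.10420771096587 x at boss 0.5501885754544139 x at pivot 0.5599774005881298
[(0.86, array([ 0.5587, -0.0995,  0.065 ]))]
[(0.86, array([ 0.5587, -0.0995,  0.065 ]))]
top 66 yaw -93.07949623828743 x at boss 0.5491044736640821 x at pivot 0.5588152226296829
[(0.87, array([ 0.5567, -0.097 ,  0.065 ]))]
[(0.87, array([ 0.5567, -0.097 ,  0.065 ]))]
```

carry_out([
  [1,[-0.02,-0.02,0],0.1],
  [1,[-0.04,-0.04,0],0.17],
  [1,[-0.04,-0.04,0],0.17],
  [1,[-0.04,-0.04,0],0.17],
  [1,[-0.04,-0.04,0],0.17],
  [1,[-0.04,-0.04,0],0.17],
])

```text
t: 14.65
ee_pos: [0.5007, 0.1517, 0.1212]
tcp_rot: [1.245, 2.884, -0.0]
wrist_force: [-1.8, -5.0, 1.9]
grip_width: 0.127
gripper_force: 30.0
```

```bash
python3 n.py; python3 -c "
from h import *
o=manip.get_obs();print(o['t'],o['gripper_force'],o['grip_width'],o['wrist_force'],np.abs(o['qvel']).max())"
```

```text
scene 57 yaw -91.3261969578083 x at boss 0.5559706238062552 x at pivot 0.5601493139637087
[(0.66, array([ 0.5559, -0.0956,  0.065 ]))]
[(0.66, array([ 0.5559, -0.0956,  0.065 ]))]
top 63 yaw -90.72558074876277 x at boss 0.55649846808664 x at pivot 0.5587844013236192
[(0.62, array([ 0.5594, -0.1007,  0.065 ]))]
[(0.62, array([ 0.5594, -0.1007,  0.065 ]))]
14.95 29.999972940422595 0.12941596739965613 [-1.06069046 -5.66041868  1.83880493] 0.0019381524296519764
```

The needle line now passes within about 3 mm of the boss, and the pin is firmly held, so I hand the job in.

```bash
python3 -c "
from h import *
print(job.close_job())"
```

```text
the job is handed in; nothing more can be done
None
```

The job is handed in, but `close_job` reported no verdict: the boss faces the mirror pivot, the sight line was last measured within about 3 mm of the boss centre (limit 15 mm), and the pin is held with 30 N.

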